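# Hang the rod cup on the welding bench rail

### The job

Make room on the rail: slide the box hanger that hangs there along to the end stop at the right-hand end (right and left as the robot sees them), keeping it on the rail. Then turn the rod cup standing on the bench so that its upright is on the robot's side, hook it over the open left part of the rail, slide it along under the keeper bar until its upright lines up with the ridge of the small saddle marker on that bar, and leave both hanging still. Leave everything else on the bench where it is.

Things in the scene. Friction and masses are not known exactly. Their poses are not given: they have to be found in the camera images.
- rod_cup: Round aluminium cup, 64 mm across, 70 mm tall, rod stubs inside, with a flat steel hook plate, 195 mm tall in all, about 0.35 kg; starts standing on the bench. Origin: underside, below the hook's seat (cup axis at x = +3 mm); z up. The plate lies in the x-z plane, 10 mm thick in y; its upright, 12 mm wide at x = -35 mm, runs from z = 0 to 195; hook opens down, tip at +x.
- rod_cup_hook (a point): Where the rail's axis lies when hung: x 0, z 134 mm in the cup's frame. Crossbar z 140 to 150, x -41 to +22 from the upright over the rail. From it a lip at x 11 to 26 slopes down to z = 116, a short nub at x -11 to -22 to z = 128. The rail must enter from +x between the cup's rim (z = 70) and the lip's tip (z = 116), then the cup is lowered so the rail seats between nub and lip.
- rod_cup_grip (a point): Middle of the rod cup's handle (top of its upright, z 150 to 195): x -35, y 0, z 175 mm in its frame; 10 mm thick along y, 12 mm along x.
- box_hanger: Rectangular sheet-steel box, 66 x 56 x 70 mm tall (x -29 to +37), a dark block in it, with a hook plate like the rod cup's (same numbers in this body's frame); about 0.35 kg. Starts hanging on the rail, underside 66 mm above the bench, upright on the robot's side (-x).
- box_hanger_hook (a point): Where the rail's axis lies in the box hanger's hook: x 0, y 0, z 134 mm in its frame.
- box_hanger_grip (a point): Middle of the box hanger's handle: x -35, y 0, z 175 mm in its frame; 10 mm thick along y.
- rack: Fixed steel rack. Origin on the bench below mid rail, y along the rail, x away from the robot. Round rail 12 mm thick, axis at z = 200 mm, y -235 to +235 mm, a 16 mm post at each end. Flat bright keeper bar over it from y = -235 to +60: x -8 to +8, z 224 to 230; hooks slide under it but cannot go on or off there. A 12 mm post at x 75, y 30 holds the keeper by an arm, z to 236.
- stop_face (a point): Centre of the end stop's inner face (collar 26 mm across, at rack y = -190 mm), on the rail's axis; axes as the rack's. A hook plate touching it has its centre 5 mm to +y.
- open_section (a point): On the rail's axis at rack y = 130 mm, about the middle of the open part without keeper (rack y 60 to 205 mm, where another collar sits); axes as the rack's. Hooks go on here.
- marker: Small dark steel saddle on top of the keeper bar, 20 x 24 x 6 mm, with a thin upright ridge (4 mm thick in y, to 20 mm high) across its middle. Origin under its centre, 230 mm above the bench; axes as the rack's: y along the rail.
- spray_can: Grey spray can, 52 mm across, 150 mm tall, standing; origin under its centre. Leave in place.
- sleeve0: Open aluminium tube sleeve, 68 mm across, 58 mm tall, standing; origin at the centre of its underside. Leave in place.
- sleeve1: Open aluminium tube sleeve, 68 mm across, 58 mm tall, standing; origin at the centre of its underside. Leave in place.
- sleeve2: Open aluminium tube sleeve, 68 mm across, 58 mm tall, standing; origin at the centre of its underside. Leave in place.
- hammer: Hammer lying on the right of the bench; origin about mid length. Leave in place.
- wire_brush: Blue-handled brush lying on the left of the bench. Leave in place.
Mind the look-alikes: they are no part of the job. What is shaped like the box_hanger but pink, red or turquoise is not meant.

How it is judged:
By the outcome, as a careful person would: the job done as asked, in the order asked, and still so for the second after the job is handed in, with the robot touching nothing.
It also fails if it takes over 58 s, if anything falls off the work surface, if the arm or the gripper's body presses on something with over 40 N, if the wrist force passes 120 N, or if a joint passes its speed limit or range.

### The arm

A 6-joint arm with a two-finger parallel gripper is mounted at the origin on the work surface. World frame = base frame: x ahead of the robot, y to its left, z up, the work surface at z = 0. Lengths are in m, angles in rad, forces in N, time in s.
With the tool pointing down it reaches from about 0.35 to 0.925 m from the base axis. Payload 6.4 kg.
Tool frame: the origin (TCP) lies on the centre line of the jaws, within the pads' length; the fingertips stand 17 mm ahead of it and the grasp point (between the pads) lies 2 mm behind it (r.tip_extent is the distance from the TCP to the fingertips, in m); z points along the fingers, y is the direction in which the jaws open and shut (so a half turn about z gives the same grasp; the last joint's range is limited). The gripper opens to 85 mm and grips with 20 to 120 N. Pads are 22 mm wide; open, the fingers measure 114 mm over their backs; the gripper's body (76 mm by 85 mm) begins 54 mm behind the grasp point. The pads swing forward as they close: fully open they stand 13 mm farther back than shut.
Start: joints at [1.078, 0.245, 1.558, -0, 1.339, -0.174], TCP at [0.204, 0.617, 0.248] pointing down, gripper open.
Joint ranges: [-3.13, 3.13], [-1.02, 2.26], [0.13, 2.54], [-0.95, 4.09], [0.21, 2.88], [-2.74, 2.74]. Speed limits (rad/s): [2.57, 2.57, 3.14, 3.14, 3.14, 3.14].

### API

Orientations are given as a rotation vector (axis times angle).
In Python, from plant import r gives the robot as it stands. The module is installed in compiled form; this text tells all that it offers.
- The arm moves only by the tool play_rows, never from a script. Its argument "increments" is one flat list of numbers, 6 for each row, row after row: the shift along the tool's x, y, z in cm, then the turn, a rotation vector about the tool's x, y, z in degrees. In form: [tx, ty, tz, ax, ay, az, tx, ty, tz, ax, ay, az, ...]. A call has 1 to 20 rows; each row is the pose to reach, as a shift and turn from the pose commanded when the call began, along the tool's axes at that moment; what a row does not reach only later rows make up. A row lasts 1/8 s, in which the tool goes at most 62.5 mm and 10.7 degrees, less where a joint would pass 70% of its speed; a pose out of reach is approached as far as the arm can. A call with a gripper value outside its range is refused whole. "hand" is the finger opening in cm, from 0 to 8.54, set as the call begins (left out, the last holds). The fingers move at their own pace and stop on an object; "squeeze" is the grip in N (left out, the last holds). Time passes only in rows, so rows that repeat a pose let the fingers close. It gives the time, the measured TCP pose, the force and the opening at its end, in the units of the state.
- r.sense(): the state, without advancing time (a new reading comes with each control period).
- r.capture(name): name is "side" or "top"; returns a dict with "pixels" (400x640x3 uint8, red, green, blue), "vfov" (degrees; the focal length in pixels is half the picture's height over the tangent of half this angle, whatever the lens; pixels are square), "cx", "cy" (the principal point, pixels), "origin" and "orientation" of the camera in the world. Camera axes: x right, y down, z forward; pixel columns grow to the right and rows downward; lengths in m; the calibration is good to about 2 mm. A picture is of the moment at which its call begins. There is no depth.
- r.finish_job(): hands the job in, once; it reports no verdict.
The state is a dict: "time": time; "joints": joint angles; "joint_velocities": joint speeds; "joint_efforts": joint torques, N m; "position": TCP position; "eef_rot": TCP orientation; "force": force on the tool from outside, world axes, zero at the start; "wrist_torque": the same for the moment, N m; "finger_gap": opening from 0.0 (shut) to 1.0 (fully open).
Only numpy, scipy, OpenCV 4.12 (cv2) and the standard library are available. Lean on these libraries where they do the work, as an engineer would, in place of code of your own. Each camera call takes 0.05 s, during which the arm holds its last target. There are 200 camera calls.

## Working session

There is one attempt and no reset: what is moved stays moved. The work goes in short steps, Python scripts to look and compute and a tool call to move; the robot and the scene stay as the last step left them, time stands still between calls to the robot, and variables do not carry over. Pictures are saved under pics/ and viewed, about 8 in all and at most 12, crops included, and the job is handed in when it is done.

Besides the shell and the picture viewer there is one more tool, called after ">>>" by a JSON object that holds its "name" and its "arguments", one argument or row to a line. play_rows: Moves the arm, as the interface text tells. Its arguments: {"type":"object","properties":{"increments":{"type":"array"},"hand":{"type":"number"},"squeeze":{"type":"number"}},"required":["increments"]}

```bash
mkdir -p pics; cat > h.py <<'E'
import numpy as np, cv2
from plant import r
from scipy.spatial.transform import Rotation as R
def cam(n):
    c=r.capture(n); c['f']=200/np.tan(np.radians(c['vfov'])/2)
    o=np.array(c['orientation'],float); c['R']=o if o.shape==(3,3) else R.from_rotvec(o).as_matrix()
    c['o']=np.array(c['origin']); return c
def save(c,name,box=None,s=1):
    p=c['pixels'][:,:,::-1]
    if box: x0,y0,x1,y1=box; p=p[y0:y1,x0:x1]
    cv2.imwrite('pics/'+name,cv2.resize(p,None,fx=s,fy=s,interpolation=cv2.INTER_CUBIC))
def ray(c,u,v):
    d=c['R']@np.array([(u-c['cx'])/c['f'],(v-c['cy'])/c['f'],1]); return d
def onplane(c,u,v,val,ax=2):
    d=ray(c,u,v); return c['o']+d*(val-c['o'][ax])/d[ax]
def proj(c,p):
    q=c['R'].T@(np.array(p)-c['o']); return q[:2]/q[2]*c['f']+[c['cx'],c['cy']]
def tri(c1,uv1,c2,uv2):
    d1=ray(c1,*uv1);d2=ray(c2,*uv2)
    t=np.linalg.lstsq(np.array([d1,-d2]).T,c2['o']-c1['o'],rcond=None)[0]
    a=c1['o']+d1*t[0];b=c2['o']+d2*t[1]; return (a+b)/2,np.linalg.norm(a-b)
E
python3 - <<'E'
from h import *
for n in ['side','top']:
    c=cam(n); save(c,n+'0.png',s=1.25); print(n,c['orientation'],c['o'],c['f'],c['cx'],c['cy'])
print(r.sense())
E
```

```text
side [-2.37179888  0.7623614  -0.27404295] [ 0.19375783 -0.55804279  1.03822935] 369.6560830817936 318.0193607740665 200.44781719158814
top [-2.18591268  2.14204659 -0.15682232] [4.83528574e-01 6.89718915e-04 1.10479962e+00] 382.9392221677004 320.69981311584905 204.3544970719487
{'time': 0.1, 'joints': array([ 1.07789017e+00,  2.45768000e-01,  1.55890330e+00,  1.25913897e-05,
        1.33869752e+00, -1.74103794e-01]), 'joint_velocities': array([ 0.00150415, -0.00170592, -0.00192273, -0.00031317, -0.00046898,
       -0.00176557]), 'joint_efforts': array([ 1.33225030e-04, -4.30672109e+01, -3.27128112e+01, -1.22651936e-04,
        2.82526365e-03,  1.32392188e-06]), 'position': array([0.2034947 , 0.61682424, 0.24726927]), 'eef_rot': array([-4.98565815e-01, -3.10117783e+00,  2.62947736e-03]), 'force': array([ 0.18691235, -0.13213256,  0.20914607]), 'wrist_torque': array([-0.02629569,  0.01438047, -0.01590677]), 'finger_gap': 0.9953209939569073}
```

View pics/top0.png

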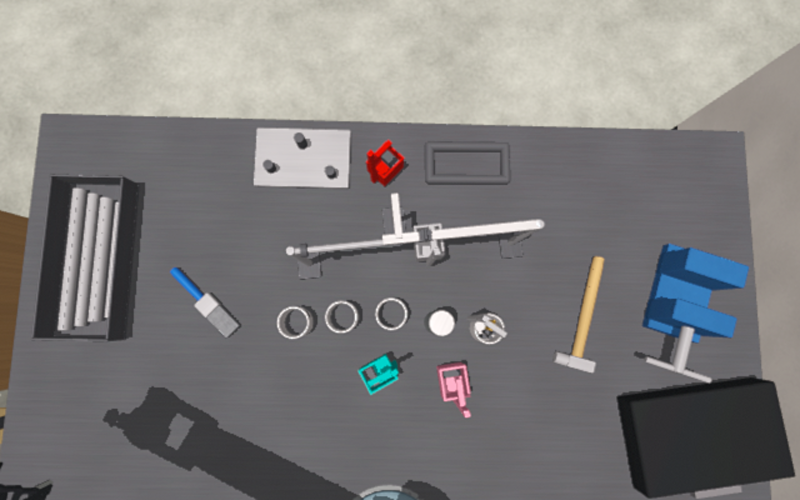

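View pics/side0.png

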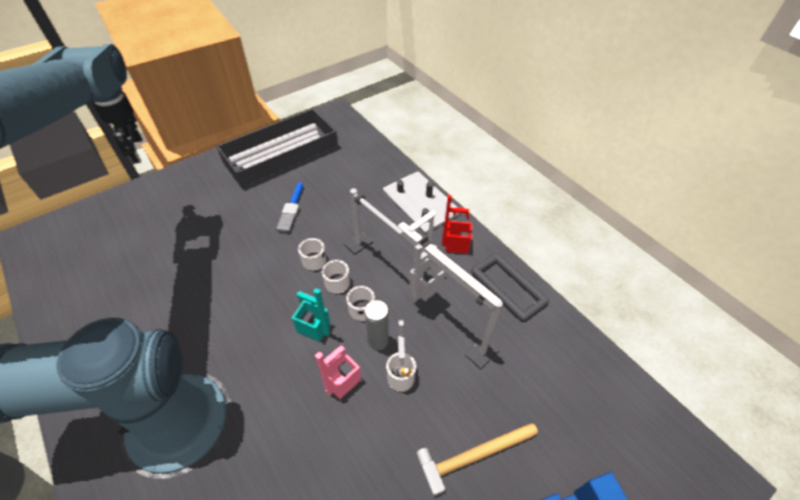

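The top picture shows the rail from (292,250) to (540,224), the grey box hanger at (430,242), and the rod cup at (488,328) beside the white-capped spray can (441,321). The turquoise (380,372), pink (454,385) and red (386,163) hangers are look-alikes. Only the hanger on the rail is steel grey. I'll enlarge both views to confirm and locate the marker.

```bash
python3 - <<'E'
from h import *
c=cam('top'); save(c,'t1.png',(220,150,450,290),3.4)
c=cam('side'); save(c,'s1.png',(265,140,415,325),3.2)
E
```

```text
(no output)
```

View pics/t1.png

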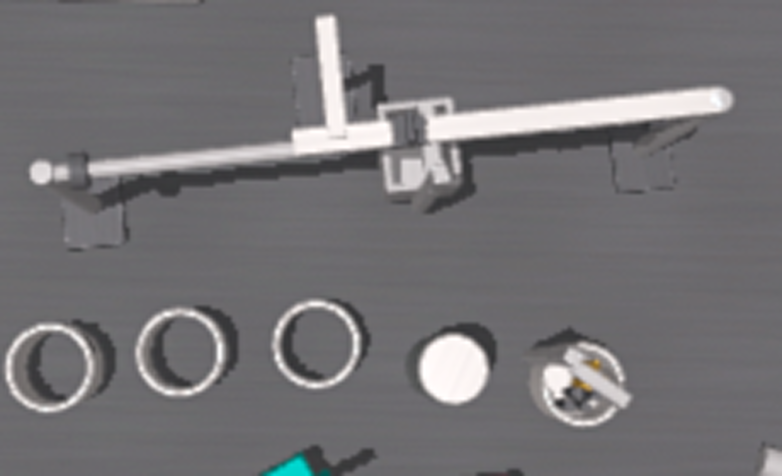

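View pics/s1.png

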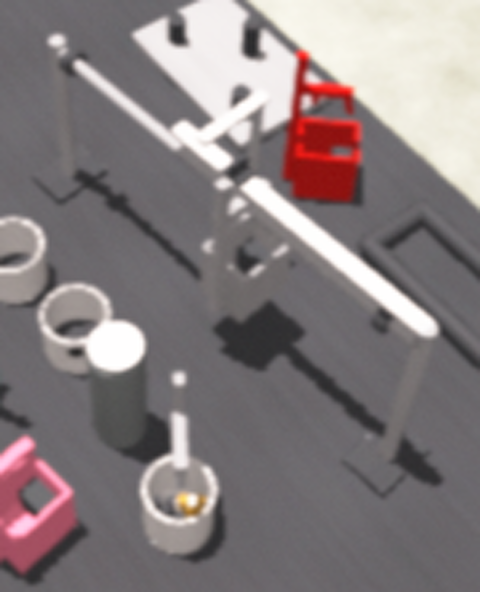

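```bash
python3 - <<'E'
from h import *
t=cam('top'); s=cam('side')
T=lambda u,v:(220+u/3.4,150+v/3.4); S=lambda u,v:(265+u/3.2,140+v/3.2)
iT=lambda p:((p-[220,150])*3.4).round(); iS=lambda p:((p-[265,140])*3.2).round()
pl=lambda c,uv,z:onplane(c,*uv,z)
L=pl(t,T(41,172),.207); Rr=pl(t,T(722,99),.230)
Ls=pl(s,S(57,43),.207); Rs=pl(s,S(429,330),.230)
print('L',L,Ls,'R',Rr,Rs, np.linalg.norm(L[:2]-Rr[:2]))
e=(L-Rr)[:2];e/=np.linalg.norm(e); C=(L+Rr)[:2]/2; ex=np.array([e[1],-e[0]])
print('yaw',np.degrees(np.arctan2(-e[0],e[1])),C)
W=lambda x,y,z:np.r_[C+ex*x+e*y,z]
def rk(p): d=p[:2]-C; return d@ex,d@e
print('keeper left end top',rk(pl(t,T(295,142),.230)),rk(pl(s,S(186,131),.230)))
print('stopL collar',rk(pl(t,T(79,170),.2)))
print('marker',rk(pl(t,T(407,126),.245)),rk(pl(s,S(232,173),.24)))
print('can',pl(t,T(454,369),.150),pl(s,S(116,345),.150))
print('cup rim',pl(t,T(582,384),.07),pl(s,S(179,495),.07))
h=pl(s,S(179,378),.195);print('handle top',h,iT(proj(t,h)))
for z in(.15,.195):
  print(z,pl(t,T(573,357),z),pl(t,T(626,397),z))
print('sleeves',[pl(t,T(*q),.058).round(3) for q in((51,366),(181,351),(318,343))])
for y in (0,-.05,-.1,-.185,.05):
  print(y,'handletop of box',iT(proj(t,W(-.035,y,.261))),iS(proj(s,W(-.035,y,.261))))
E
```

```text
L [0.60270174 0.19478446 0.207     ] [0.60387703 0.19464786 0.207     ] R [ 0.6603326  -0.27354299  0.23      ] [ 0.66015642 -0.27429074  0.23      ] 0.47186006339163117
yaw 7.015363046566007 [ 0.63151717 -0.03937927]
keeper left end top (np.float64(-0.00039729284419475413), np.float64(0.05877201041542262)) (np.float64(0.0016983715351212368), np.float64(0.049180715737092116))
stopL collar (np.float64(-0.00014575796598910955), np.float64(0.21089985353000107))
marker (np.float64(0.00046477625551712246), np.float64(-0.016975556313945105)) (np.float64(-0.008343128103511711), np.float64(-0.019880427022460134))
can [ 0.47221672 -0.09896687  0.15      ] [ 0.47380976 -0.09886249  0.15      ]
cup rim [ 0.46145383 -0.20853932  0.07      ] [ 0.45874788 -0.21438826  0.07      ]
handle top [ 0.48373236 -0.17741075  0.195     ] [573. 355.]
0.15 [ 0.48252135 -0.18585809  0.15      ] [ 0.45440527 -0.22443862  0.15      ]
0.195 [ 0.48256882 -0.17706603  0.195     ] [ 0.45577786 -0.21382825  0.195     ]
sleeves [array([0.467, 0.212, 0.058]), array([0.481, 0.109, 0.058]), array([0.49 , 0.   , 0.058])]
0 handletop of box [389. 178.] [195. 160.]
-0.05 handletop of box [465. 170.] [236. 194.]
-0.1 handletop of box [540. 162.] [279. 229.]
-0.185 handletop of box [668. 150.] [357. 293.]
0.05 handletop of box [313. 185.] [155. 128.]
```

```bash
cat >> h.py <<'E'
C=np.array([.63152,-.03938]); YAW=np.radians(7.015)
ex=np.array([np.cos(YAW),np.sin(YAW)]); ey=np.array([-ex[1],ex[0]])
W=lambda x,y,z:np.r_[C+ex*x+ey*y,z]
def rk(p): d=np.array(p)[:2]-C; return np.array([d@ex,d@ey,p[2]])
def Rdown(a): # tool z down, tool y at world angle a (rad)
    y=np.array([np.cos(a),np.sin(a),0]); z=np.array([0,0,-1.]); return np.array([np.cross(y,z),y,z]).T
def inc(p,a,st=None):
    s=st or r.sense(); Rc=R.from_rotvec(s['eef_rot']).as_matrix()
    return np.r_[Rc.T@(np.array(p)-s['position'])*100, np.degrees(R.from_matrix(Rc.T@Rdown(a)).as_rotvec())].round(2)
def where():
    s=r.sense(); Rc=R.from_rotvec(s['eef_rot']).as_matrix()
    print('t',s['time'],'pos',s['position'].round(4),'rack',rk(s['position']).round(4),'yaw_y',np.degrees(np.arctan2(Rc[1,1],Rc[0,1])).round(2),'tilt',Rc[:2,2].round(4),'F',s['force'].round(1),'gap',s['finger_gap'],'q',s['joints'].round(2))
E
python3 - <<'E'
from h import *
where()
for a in (97,-83): print(a,inc(W(-.035,-.03,.32),np.radians(a)))
E
```

```text
t 0.3 pos [0.2036 0.6171 0.2479] rack [-0.3445  0.7038  0.2479] yaw_y 71.74 tilt [-0.0003 -0.0006] F [0.3 0.3 0.5] gap 1.0005459342046576 q [ 1.08  0.25  1.56 -0.    1.34 -0.17]
97 [-5.932e+01 -5.314e+01 -7.180e+00 -4.000e-02 -2.000e-02 -2.526e+01]
-83 [-5.9320e+01 -5.3140e+01 -7.1800e+00 -2.0000e-02  5.0000e-02  1.5474e+02]
```

>>> {"name": "play_rows", "arguments": {
  "increments": [-5, -4, -7, 0, 0, -3, -10, -9, -8, 0, 0, -6, -15, -13.5, -8, 0, 0, -9, -20, -18, -8, 0, 0, -12, -25, -22.5, -8, 0, 0, -15, -30, -27, -8, 0, 0, -18, -35, -31.5, -8, 0, 0, -20, -40, -36, -8, 0, 0, -22, -45, -40.5, -8, 0, 0, -24, -50, -45, -8, 0, 0, -25.3, -55, -49.5, -7.5, 0, 0, -25.3, -59.3, -53.1, -7.2, 0, 0, -25.3, -59.3, -53.1, -7.2, 0, 0, -25.3, -59.3, -53.1, -7.2, 0, 0, -25.3, -59.3, -53.1, -7.2, 0, 0, -25.3],
  "hand": 5,
  "squeeze": 40
}}

```text
time: 2.17
position: [0.6003, -0.073, 0.3199]
eef_rot: [0.191, -3.135, -0.001]
force: [0.4, 0.2, -0.1]
finger_gap: 0.582
```

```bash
python3 - <<'E'
from h import *
where()
s=cam('side'); save(s,'s2.png',(290,150,390,260),5)
t=cam('top')
iS=lambda p:((p-[290,150])*5).round()
for y in (-.02,-.03,-.04): print(y,iS(proj(s,W(-.035,y,.261))),iS(proj(s,W(-.035,y,.216))))
print('ridge top ends',[ (y,iS(proj(s,W(-.01,y,.25))),iS(proj(s,W(-.01,y,.236)))) for y in(-.01,-.02,-.03)])
E
```

```text
t 2.175 pos [ 0.6003 -0.073   0.3199] rack [-0.0351 -0.0296  0.3199] yaw_y 96.99 tilt [-0.0007  0.0006] F [ 0.4  0.2 -0.1] gap 0.5817219818652091 q [-0.31  0.09  1.6   0.    1.45 -2.  ]
-0.02 [205. 221.] [202. 272.]
-0.03 [217. 232.] [214. 283.]
-0.04 [230. 243.] [227. 293.]
ridge top ends [(-0.01, array([224., 200.]), array([223., 216.])), (-0.02, array([236., 211.]), array([235., 227.])), (-0.03, array([249., 221.]), array([248., 237.]))]
```

View pics/s2.png

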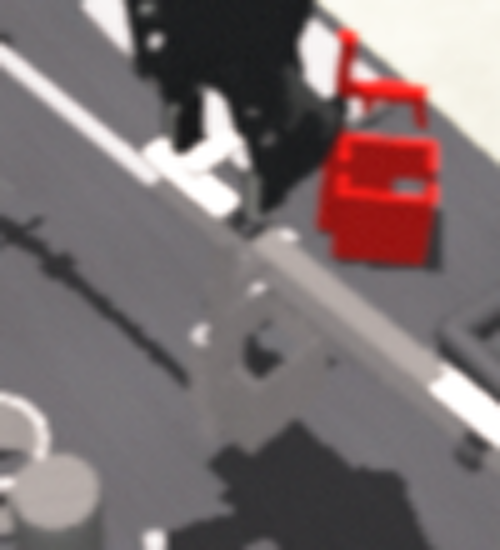

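The side crop shows the gripper above the rail, with the box hanger's shaded upright running (228,240)→(215,440) and its handle top near (228,240). That puts the hanger at rack y ≈ -0.037. The marker is at (245,220). Next: descend and grip.

>>> {"name": "play_rows", "arguments": {
  "increments": [0, -0.75, 3, 0, 0, 0, 0, -0.75, 5.5, 0, 0, 0, 0, -0.75, 7, 0, 0, 0, 0, -0.75, 8.0, 0, 0, 0, 0, -0.75, 8.0, 0, 0, 0]
}}

```text
time: 2.9
position: [0.6012, -0.0798, 0.2401]
eef_rot: [0.194, -3.135, -0.0]
force: [0.3, 0.4, -1.0]
finger_gap: 0.583
```

```bash
python3 - <<'E'
from h import *
where()
t=cam('top'); s=cam('side')
p=t['pixels'][170:215,325:375,::-1]; q=s['pixels'][160:235,315:365,::-1]
cv2.imwrite('pics/c3.png',np.hstack([cv2.resize(p,(400,360),interpolation=2),cv2.resize(q,(240,360),interpolation=2)]))
E
```

```text
t 2.9 pos [ 0.6012 -0.0798  0.2401] rack [-0.035  -0.0364  0.2401] yaw_y 97.07 tilt [-0.0004  0.0002] F [ 0.3  0.4 -1. ] gap 0.5830342189904124 q [-0.32  0.15  1.68  0.    1.31 -2.01]
```

View pics/c3.png

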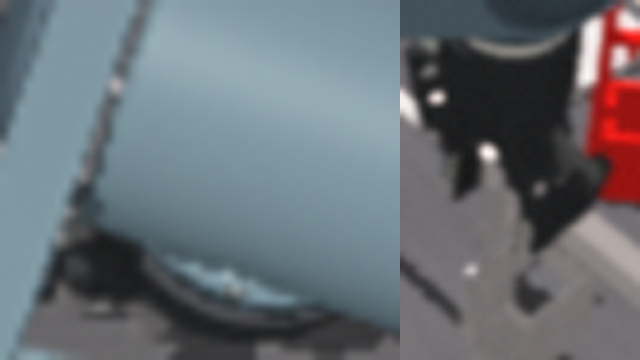

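The arm hides the top view. In the side view, the handle's bright top (488,155) sits between the two fingers. Closing.

>>> {"name": "play_rows", "arguments": {
  "increments": [0, 0, 0, 0, 0, 0, 0, 0, 0, 0, 0, 0, 0, 0, 0, 0, 0, 0, 0, 0, 0, 0, 0, 0, 0, 0, 0, 0, 0, 0, 0, 0, 0, 0, 0, 0],
  "hand": 0,
  "squeeze": 30
}}

```text
time: 3.75
position: [0.6016, -0.0802, 0.2408]
eef_rot: [-0.193, 3.135, -0.0]
force: [-1.0, 1.9, 4.0]
finger_gap: 0.119
```

```bash
python3 - <<'E'
from h import *
where()
E
```

```text
t 3.75 pos [ 0.6016 -0.0802  0.2408] rack [-0.0347 -0.0369  0.2408] yaw_y 97.04 tilt [0.0008 0.    ] F [-1.   1.9  4. ] gap 0.11884342044204403 q [-0.32  0.15  1.68  0.    1.31 -2.01]
```

>>> {"name": "play_rows", "arguments": {
  "increments": [0, -0.4, 0, 0, 0, 0, 0, -1.2, 0, 0, 0, 0, 0, -2.4, 0, 0, 0, 0, 0, -3.6, 0, 0, 0, 0, 0, -4.8, 0, 0, 0, 0, 0, -6, 0, 0, 0, 0, 0, -7.2, 0, 0, 0, 0, 0, -8.4, 0, 0, 0, 0, 0, -9.6, 0, 0, 0, 0, 0, -10.8, 0, 0, 0, 0, 0, -12, 0, 0, 0, 0, 0, -13, 0, 0, 0, 0, 0, -13.6, 0, 0, 0, 0, 0, -14, 0, 0, 0, 0, 0, -14, 0, 0, 0, 0]
}}

```text
time: 5.62
position: [0.6187, -0.2191, 0.2407]
eef_rot: [-0.193, 3.135, 0.001]
force: [0.4, 3.8, 5.1]
finger_gap: 0.116
```

```bash
python3 - <<'E'
from h import *
where()
E
```

```text
t 5.625 pos [ 0.6187 -0.2191  0.2407] rack [-0.0346 -0.1768  0.2407] yaw_y 97.04 tilt [0.0006 0.0009] F [0.4 3.8 5.1] gap 0.11649330877441845 q [-0.51  0.27  1.55  0.    1.33 -2.21]
```

Next I'll creep to contact: 8 mm remain by estimate, so commanding up to 10 mm.

>>> {"name": "play_rows", "arguments": {
  "increments": [0, -0.2, 0, 0, 0, 0, 0, -0.4, 0, 0, 0, 0, 0, -0.6, 0, 0, 0, 0, 0, -0.75, 0, 0, 0, 0, 0, -0.85, 0, 0, 0, 0, 0, -0.95, 0, 0, 0, 0, 0, -0.95, 0, 0, 0, 0]
}}

```text
time: 6.5
position: [0.6198, -0.2279, 0.2407]
eef_rot: [-0.194, 3.135, 0.003]
force: [-0.8, 5.0, 6.4]
finger_gap: 0.113
```

```bash
python3 - <<'E'
from h import *
where()
E
```

```text
t 6.5 pos [ 0.6198 -0.2279  0.2407] rack [-0.0346 -0.1857  0.2407] yaw_y 97.07 tilt [0.0003 0.0017] F [-0.8  5.   6.4] gap 0.11341488702595158 q [-0.52  0.28  1.54  0.    1.33 -2.22]
```

>>> {"name": "play_rows", "arguments": {
  "increments": [0, -0.1, 0, 0, 0, 0, 0, -0.2, 0, 0, 0, 0, 0, -0.3, 0, 0, 0, 0, 0, -0.3, 0, 0, 0, 0]
}}

```text
time: 7.0
position: [0.62, -0.2293, 0.2406]
eef_rot: [0.195, -3.135, -0.008]
force: [-2.5, 10.3, 6.4]
finger_gap: 0.119
```

```bash
python3 - <<'E'
from h import *
where()
E
```

```text
t 7.0 pos [ 0.62   -0.2293  0.2406] rack [-0.0346 -0.1871  0.2406] yaw_y 97.11 tilt [-0.0008  0.0052] F [-2.5 10.3  6.4] gap 0.11902927084235301 q [-0.53  0.28  1.53  0.    1.33 -2.22]
```

Contact: y force rose to 10 N and the tool moved only 1.4 mm of the 3 mm commanded. Release and rise.

>>> {"name": "play_rows", "arguments": {
  "increments": [0, 0, 0, 0, 0, 0, 0, 0, 0, 0, 0, 0, 0, 0, 0, 0, 0, 0, 0, 0, 0, 0, 0, 0, 0, 0, -2, 0, 0, 0, 0, 0, -5, 0, 0, 0, 0, 0, -8, 0, 0, 0, 0, 0, -10, 0, 0, 0, 0, 0, -10, 0, 0, 0],
  "hand": 4
}}

```text
time: 8.12
position: [0.6207, -0.232, 0.3432]
eef_rot: [-0.193, 3.132, -0.004]
force: [-0.5, -0.4, -0.5]
finger_gap: 0.47
```

```bash
python3 - <<'E'
from h import *
where()
# above cup handle: grasp point
d=np.array([-.0283,-.047]);d/=np.linalg.norm(d); print('cupyaw',np.degrees(np.arctan2(d[1],d[0])))
print(inc([.483,-.1775,.30],np.radians(-31)))
t=cam('top'); s=cam('side')
p=t['pixels'][160:220,325:445,::-1]; q=s['pixels'][180:280,320:420,::-1]
cv2.imwrite('pics/c4.png',np.hstack([cv2.resize(p,(480,240),interpolation=2),cv2.resize(q,(240,240),interpolation=2)]))
E
```

```text
t 8.125 pos [ 0.6207 -0.232   0.3432] rack [-0.0343 -0.1899  0.3432] yaw_y 97.04 tilt [ 0.004  -0.0024] F [-0.5 -0.4 -0.5] gap 0.47040978155504143 q [-0.53  0.21  1.42 -0.    1.5  -2.22]
cupyaw -121.05330909983935
[ 13.02   7.11   4.25   0.15   0.3  128.04]
```

>>> {"name": "play_rows", "arguments": {
  "increments": [1, 0.6, 0, 0, 0, 10, 2, 1.2, 0, 0, 0, 20, 3, 1.8, 0, 0, 0, 30, 4, 2.4, 0, 0, 0, 40, 5, 3, 0.5, 0, 0, 50, 6, 3.5, 1, 0, 0, 60, 7, 4, 1.5, 0, 0, 70, 8, 4.5, 2, 0, 0, 80, 9, 5, 2.5, 0, 0, 90, 10, 5.6, 3, 0, 0, 100, 11, 6.2, 3.5, 0, 0, 110, 12, 6.7, 4, 0, 0, 120, 13, 7.1, 4.25, 0.1, 0.2, 128, 13, 7.1, 4.25, 0.1, 0.2, 128, 13, 7.1, 4.25, 0.1, 0.2, 128]
}}

```text
time: 10.1
position: [0.4823, -0.1771, 0.2972]
eef_rot: [-2.729, -1.549, 0.003]
force: [0.7, -0.3, 0.3]
finger_gap: 0.463
```

```bash
python3 - <<'E'
from h import *
where()
s=cam('side'); q=s['pixels'][180:330,290:440,::-1]
cv2.imwrite('pics/c5.png',cv2.resize(q,(600,600),interpolation=2))
iS=lambda p:((p-[290,180])*4).round()
print([iS(proj(s,[.483,-.1775,z])) for z in(.195,.15)], iS(proj(s,W(-.035,-.187,.261))),'gp',iS(proj(s,r.sense()['position'])))
print(inc([.483,-.1775,.174],np.radians(-31)))
E
```

```text
t 10.1 pos [ 0.4823 -0.1771  0.2972] rack [-0.1649 -0.1184  0.2972] yaw_y -30.86 tilt [-0.0035  0.0021] F [ 0.7 -0.3  0.3] gap 0.46333562388588867 q [-0.57 -0.12  1.85 -0.    1.41 -0.03]
[array([123., 313.]), array([122., 347.])] [348. 209.] gp [124. 227.]
[-0.    0.11 12.34 -0.21 -0.    0.12]
```

View pics/c5.png

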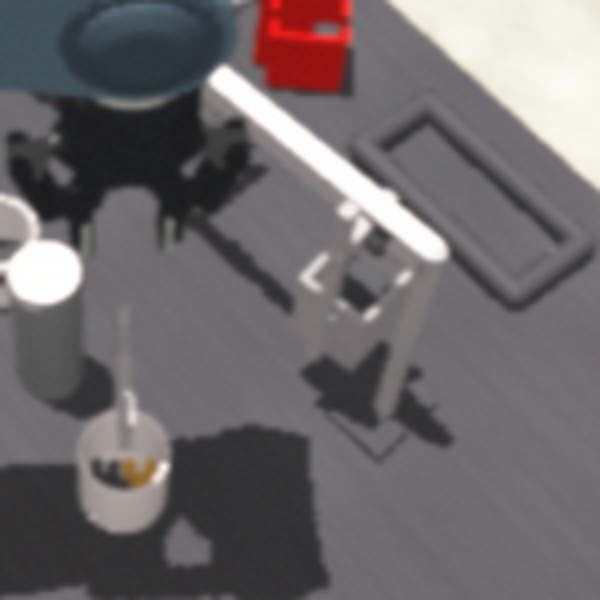

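The box hanger hangs at the stop, with its handle top at (350,207) against a predicted (348,209). The cup's handle top is at (125,308), between the fingers' lines and near the predicted (123,313). Descend.

>>> {"name": "play_rows", "arguments": {
  "increments": [0, 0.1, 3, -0.2, 0, 0, 0, 0.1, 6, -0.2, 0, 0, 0, 0.1, 8.5, -0.2, 0, 0, 0, 0.1, 10.5, -0.2, 0, 0, 0, 0.1, 12.2, -0.2, 0, 0, 0, 0.1, 12.2, -0.2, 0, 0]
}}

```text
time: 10.9
position: [0.4822, -0.177, 0.1744]
eef_rot: [-2.731, -1.547, 0.002]
force: [0.3, -0.1, 0.7]
finger_gap: 0.469
```

>>> {"name": "play_rows", "arguments": {
  "increments": [0, 0, 0, 0, 0, 0, 0, 0, 0, 0, 0, 0, 0, 0, 0, 0, 0, 0, 0, 0, 0, 0, 0, 0, 0, 0, 0, 0, 0, 0],
  "hand": 0,
  "squeeze": 100
}}

```text
time: 11.52
position: [0.4833, -0.1776, 0.177]
eef_rot: [2.732, 1.547, 0.001]
force: [-1.7, 2.5, 5.1]
finger_gap: 0.094
```

```bash
python3 - <<'E'
from h import *
where()
E
```

```text
t 11.525 pos [ 0.4833 -0.1776  0.177 ] rack [-0.164  -0.1191  0.177 ] yaw_y -30.96 tilt [ 0.0016 -0.0009] F [-1.7  2.5  5.1] gap 0.0939689165494506 q [-0.57  0.    1.96  0.    1.18 -0.03]
```

>>> {"name": "play_rows", "arguments": {
  "increments": [0, 0, -1, 0, 0, 0, 0, 0, -3, 0, 0, 0, 0, 0, -6, 0, 0, 0, 0, 0, -9, 0, 0, 0, 0, 0, -12, 0, 0, 0, 0, 0, -15, 0, 0, 0, 0, 0, -17.5, 0, 0, 0, 0, 0, -19, 0, 0, 0, 0, 0, -19, 0, 0, 0, 0, 0, -19, 0, 0, 0]
}}

```text
time: 12.78
position: [0.4823, -0.1771, 0.3642]
eef_rot: [-2.732, -1.547, 0.002]
force: [-0.4, 0.5, -3.7]
finger_gap: 0.1
```

```bash
python3 - <<'E'
from h import *
where()
P=W(-.120,.13,.365);print(P, inc(P,np.radians(97)))
E
```

```text
t 12.775 pos [ 0.4823 -0.1771  0.3642] rack [-0.1649 -0.1185  0.3642] yaw_y -30.97 tilt [-0.0018  0.0012] F [-0.4  0.5 -3.7] gap 0.09968874973384395 q [-0.57 -0.15  1.76  0.    1.54 -0.03]
[0.4965415  0.07499135 0.365     ] [ 2.2350e+01 -1.1750e+01 -5.0000e-02 -6.0000e-02 -1.4000e-01 -1.2797e+02]
```

>>> {"name": "play_rows", "arguments": {
  "increments": [1, -0.5, 0, 0, 0, -6, 2.6, -1.4, 0, 0, 0, -15, 4.3, -2.3, 0, 0, 0, -25, 6, -3.1, 0, 0, 0, -34, 7.7, -4, 0, 0, 0, -44, 9.4, -4.9, 0, 0, 0, -54, 11.1, -5.8, 0, 0, 0, -63, 12.8, -6.7, 0, 0, 0, -73, 14.5, -7.6, 0, 0, 0, -83, 16.2, -8.5, 0, 0, 0, -93, 17.9, -9.4, 0, 0, 0, -103, 19.6, -10.3, 0, 0, 0, -112, 21.3, -11.2, 0, 0, 0, -121, 22.3, -11.7, 0, 0, 0, -127, 22.35, -11.75, 0, 0, 0, -128, 22.35, -11.75, 0, 0, 0, -128, 22.35, -11.75, 0, 0, 0, -128]
}}

```text
time: 14.9
position: [0.4969, 0.0742, 0.3654]
eef_rot: [0.19, -3.135, 0.001]
force: [-0.6, 0.4, -3.3]
finger_gap: 0.1
```

```bash
python3 - <<'E'
from h import *
where()
s=cam('side'); t=cam('top')
h=rk(r.sense()['position']); z0=h[2]-.177
c=lambda x,z:W(h[0]+.035+x,h[1],z0+z)
B=(235,120,385,270); save(s,'c6.png',B,4)
iS=lambda p:((p-[235,120])*4).round()
for n,x,z in(('lip top',.022,.15),('lip tip',.022,.116),('rim+x',.035,.07),('rim-x',-.029,.07),('bottom +x',.035,0),('rail here',-1,-1)):
  print(n, iS(proj(s,c(x,z))) if x>-1 else iS(proj(s,W(0,.13,.2))))
E
```

```text
t 14.9 pos [0.4969 0.0742 0.3654] rack [-0.1197  0.1292  0.3654] yaw_y 96.95 tilt [-0.0003 -0.0004] F [-0.6  0.4 -3.3] gap 0.1003226395237465 q [-0.08 -0.18  1.79 -0.    1.54 -1.77]
lip top [205. 120.]
lip tip [208. 156.]
rim+x [226. 192.]
rim-x [156. 237.]
bottom +x [230. 256.]
rail here [278. 213.]
```

View pics/c6.png

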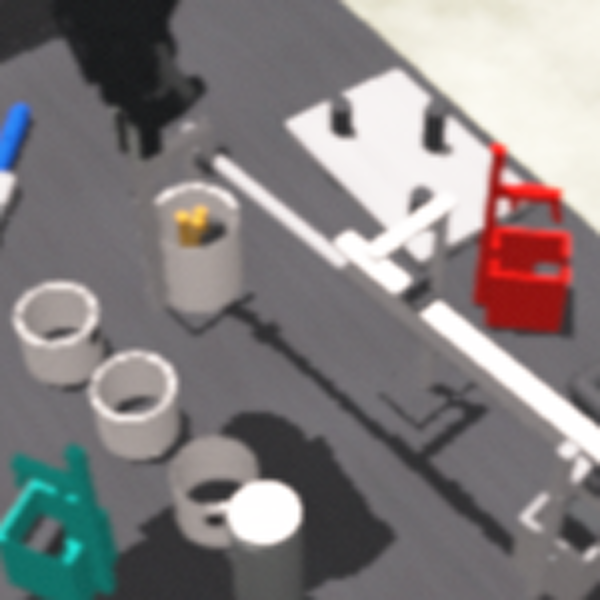

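The cup looks tilted in the grip: rim ellipse spans (155–242, 183–222) and the cup bottom is at (203,313), flatter than a level rim would appear. I'll fit the tilt with the wrist torque and outline.

```bash
python3 - <<'E'
from h import *
from scipy.optimize import least_squares
st=r.sense(); print(st['wrist_torque'].round(3),st['force'].round(2))
s=cam('side')
h=rk(st['position']); 
ang=np.linspace(0,2*np.pi,90)
def pts(b,a,dx,dz,z):
    rr=.032; P=np.stack([.038+rr*np.cos(ang),rr*np.sin(ang),0*ang+z-.177],1)
    P=R.from_euler('yx',[b,a]).apply(P)
    return np.array([proj(s,W(h[0]+dx+p[0],h[1]+p[1],h[2]+dz+p[2])) for p in P])
f=lambda q:((q-[235,120])*4)
def feat(v):
    A=f(pts(v[0],v[1],v[2],v[3],.07)); B=f(pts(v[0],v[1],v[2],v[3],0))
    return np.array([A[:,0].min(),A[:,0].max(),A[:,1].min(),A[:,1].max(),B[:,1].max(),B[B[:,1].argmax(),0]])
m=np.array([154,242,183,222,313,204])
for v in((0,0,0,0),(.13,0,0,0),(.26,0,0,0),(.26,0,0,.005),(0,-.26,0,0),(0,.26,0,0)): print(v,feat(v).round())
print(m)
o=least_squares(lambda v:np.r_[(feat(v)-m)/6,np.array(v[1:])/[.1,.003,.003]],[.2,0,0,0]);print(o.x.round(3),feat(o.x).round())
g=cv2.cvtColor(s['pixels'],cv2.COLOR_RGB2GRAY)[150:202,262:302]
print('\n'.join(''.join('%3d'%(x//4) for x in row) for row in g[::1]))
E
```

```text
[ 0.034  0.055 -0.004] [ 0.34 -0.47 -4.34]
(0, 0, 0, 0) [146. 236. 182. 248. 311. 195.]
(0.13, 0, 0, 0) [131. 221. 198. 259. 328. 173.]
(0.26, 0, 0, 0) [115. 205. 212. 270. 343. 155.]
(0.26, 0, 0, 0.005) [114. 205. 207. 265. 339. 154.]
(0, -0.26, 0, 0) [171. 260. 204. 261. 336. 227.]
(0, 0.26, 0, 0) [122. 211. 153. 228. 276. 161.]
[154 242 183 222 313 204]
[-0.033 -0.02   0.001  0.002] [153. 243. 177. 243. 306. 205.]
 26 22 14 11 13 13  9  8  7  6  7  7  7  8 10 14 19 24 29 33 34 33 30 30 30 29 27 27 27 27 27 28 27 28 27 27 27 27 27 27
 26 22 15 13 18 19 16 10  8  7  7  7  8 12 17 21 25 29 35 42 43 38 33 31 31 30 28 27 27 27 27 27 27 27 27 27 27 27 26 27
 25 23 17 14 18 23 22 14  9  7  7  7 10 18 23 26 27 30 36 39 38 34 32 31 30 28 27 26 26 27 27 27 27 27 27 27 27 27 27 26
 27 25 20 13 17 23 24 18 10  7  7  6 10 19 26 28 29 31 33 33 32 31 30 29 28 28 27 26 27 27 27 27 26 27 27 27 27 27 27 26
 27 26 20 13 17 24 26 20 12  7  7  7 10 19 27 29 30 31 31 31 30 29 29 28 28 28 27 26 26 27 26 26 27 27 27 27 27 27 27 26
 27 26 21 14 16 24 27 22 13  8  7  6 10 19 27 30 31 32 30 30 29 28 28 28 2
[... 4912 characters left out ...]
27 27 28 30 30 29 26 28 34 37 38 39 40 40 40 40 39 39 38 36 31 23 16 13 13 17 21 25 26 27 27 27
 27 27 27 27 27 27 27 27 27 27 28 29 30 28 23 23 26 30 33 36 37 37 37 37 38 37 34 31 24 16 13 12 12 14 16 20 24 26 27 27
 28 28 27 27 28 28 27 27 27 27 27 28 28 28 25 23 21 23 27 30 31 30 30 30 30 30 28 24 19 17 16 15 13 13 13 14 17 22 26 27
 28 28 27 28 28 27 27 27 27 27 27 28 28 28 27 25 22 20 23 25 27 27 27 27 27 25 22 19 21 24 23 21 17 15 13 13 14 19 25 26
 28 28 28 28 27 27 27 27 27 27 27 27 28 27 28 27 25 22 20 22 25 27 27 27 23 19 18 21 25 26 26 26 24 20 17 14 13 15 20 22
 28 28 27 28 27 28 28 28 27 27 27 27 27 27 27 27 27 26 23 21 22 24 25 22 19 19 21 25 27 27 27 27 26 26 24 20 15 13 14 15
```

The outline matches an upright cup, offset about 3 mm toward +x. My earlier tilt reading was a mis-read of the ellipse. Next: down to entry height, then toward the rail.

>>> {"name": "play_rows", "arguments": {
  "increments": [0, 0, 2, 0, 0, 0, 0, 0, 4.5, 0, 0, 0, 0, 0, 6.8, 0, 0, 0, 0, 0, 8.1, 0, 0, 0, -1, 0, 8.1, 0, 0, 0, -2.2, 0, 8.1, 0, 0, 0, -3.4, 0, 8.1, 0, 0, 0, -4.6, 0, 8.1, 0, 0, 0, -5.8, 0, 8.1, 0, 0, 0, -6.8, 0, 8.1, 0, 0, 0, -7.6, 0, 8.1, 0, 0, 0, -8.1, 0, 8.1, 0, 0, 0, -8.3, 0, 8.1, 0, 0, 0, -8.3, 0, 8.1, 0, 0, 0]
}}

```text
time: 16.8
position: [0.5793, 0.0849, 0.2847]
eef_rot: [-0.193, 3.136, -0.0]
force: [1.0, -0.2, -3.5]
finger_gap: 0.103
```

```bash
python3 - <<'E'
from h import *
where()
s=cam('side'); save(s,'c7.png',(250,100,350,220),5)
iS=lambda p:((p-[250,100])*5).round()
print('rail axis at plate',iS(proj(s,W(0,.129,.2))))
E
```

```text
t 16.8 pos [0.5793 0.0849 0.2847] rack [-0.0366  0.1297  0.2847] yaw_y 97.04 tilt [ 0.0001 -0.0002] F [ 1.  -0.2 -3.5] gap 0.10262938995776072 q [-0.05  0.07  1.69 -0.    1.38 -1.74]
rail axis at plate [274. 367.]
```

View pics/c7.png

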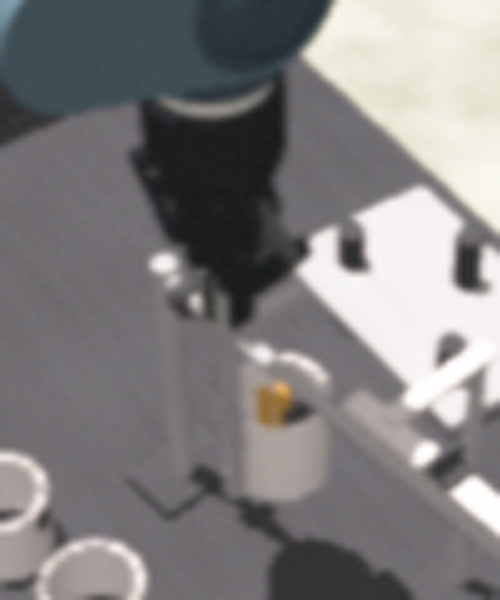

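The upright is on the robot's side, the rail passes over the cup's rim, and there's no contact force. Lower it slowly.

>>> {"name": "play_rows", "arguments": {
  "increments": [0, 0, 0.6, 0, 0, 0, 0, 0, 1.2, 0, 0, 0, 0, 0, 1.8, 0, 0, 0, 0, 0, 2.4, 0, 0, 0, 0, 0, 2.9, 0, 0, 0, 0, 0, 3.3, 0, 0, 0, 0, 0, 3.6, 0, 0, 0, 0, 0, 3.6, 0, 0, 0]
}}

```text
time: 17.85
position: [0.5793, 0.0849, 0.2485]
eef_rot: [0.193, -3.136, 0.0]
force: [-1.4, 0.3, -3.2]
finger_gap: 0.101
```

```bash
python3 - <<'E'
from h import *
where()
E
```

```text
t 17.85 pos [0.5793 0.0849 0.2485] rack [-0.0366  0.1297  0.2485] yaw_y 97.04 tilt [-0.0002 -0.0002] F [-1.4  0.3 -3.2] gap 0.10076697665679701 q [-0.05  0.1   1.73 -0.    1.32 -1.74]
```

>>> {"name": "play_rows", "arguments": {
  "increments": [0, 0, 0.15, 0, 0, 0, 0, 0, 0.3, 0, 0, 0, 0, 0, 0.45, 0, 0, 0, 0, 0, 0.55, 0, 0, 0, 0, 0, 0.55, 0, 0, 0]
}}

```text
time: 18.48
position: [0.5794, 0.0848, 0.2432]
eef_rot: [-0.193, 3.135, -0.0]
force: [-0.2, -0.3, -3.2]
finger_gap: 0.095
```

```bash
python3 - <<'E'
from h import *
where()
E
```

```text
t 18.475 pos [0.5794 0.0848 0.2432] rack [-0.0365  0.1297  0.2432] yaw_y 97.03 tilt [ 0.0002 -0.0002] F [-0.2 -0.3 -3.2] gap 0.0948317672937398 q [-0.05  0.1   1.73 -0.    1.31 -1.74]
```

>>> {"name": "play_rows", "arguments": {
  "increments": [0, 0, 0.1, 0, 0, 0, 0, 0, 0.2, 0, 0, 0, 0, 0, 0.3, 0, 0, 0, 0, 0, 0.3, 0, 0, 0]
}}

```text
time: 18.98
position: [0.5796, 0.0848, 0.2426]
eef_rot: [-0.193, 3.135, -0.001]
force: [-7.6, 0.1, 8.1]
finger_gap: 0.098
```

```bash
python3 - <<'E'
from h import *
where()
E
```

```text
t 18.975 pos [0.5796 0.0848 0.2426] rack [-0.0364  0.1296  0.2426] yaw_y 97.05 tilt [ 0.001  -0.0006] F [-7.6  0.1  8.1] gap 0.09750410047255098 q [-0.05  0.1   1.73 -0.    1.31 -1.74]
```

```bash
python3 - <<'E'
from h import *
from scipy.ndimage import map_coordinates
im={'top':cv2.cvtColor(cv2.imread('pics/t1.png'),6).astype(float),'side':cv2.cvtColor(cv2.imread('pics/s1.png'),6).astype(float)}
s=cam('side')
tr={'top':(220,150,3.4),'side':(265,140,3.2)}
class D: pass
import pickle
o=np.radians  # top camera is fixed
t=cam('top')
ys=np.arange(-.045,.015,.002)
for n,c in(('top',t),('side',s)):
  for x,z in((0,.236),(-.006,.236),(.006,.236),(0,.248)):
    q=np.array([proj(c,W(x,y,z)) for y in ys]); u0,v0,k=tr[n]
    u=(q[:,0]-u0+.5)*k-.5; v=(q[:,1]-v0+.5)*k-.5
    g=map_coordinates(im[n],[v,u],order=1)
    print(n,x,z,g.round().astype(int).tolist())
print((ys*1000).round().astype(int).tolist())
E
```

```text
top 0 0.236 [242, 242, 242, 243, 243, 244, 246, 222, 162, 110, 102, 85, 91, 106, 100, 99, 111, 109, 113, 159, 220, 247, 245, 244, 244, 244, 244, 245, 245, 244]
top -0.006 0.236 [244, 251, 251, 251, 249, 248, 247, 228, 174, 121, 107, 84, 87, 98, 92, 99, 112, 113, 113, 152, 214, 250, 247, 247, 252, 253, 253, 252, 251, 250]
top 0.006 0.236 [246, 241, 238, 234, 232, 239, 237, 190, 132, 110, 109, 101, 92, 106, 95, 105, 113, 111, 116, 145, 200, 241, 251, 251, 246, 243, 242, 237, 239, 240]
top 0 0.248 [244, 244, 243, 244, 245, 246, 247, 236, 188, 132, 110, 107, 100, 101, 107, 95, 108, 111, 108, 134, 192, 239, 249, 247, 247, 246, 246, 247, 247, 247]
side 0 0.236 [254, 254, 254, 254, 254, 255, 235, 178, 122, 103, 99, 92, 76, 63, 53, 51, 62, 83, 129, 193, 241, 253, 255, 255, 254, 255, 254, 254, 254, 254]
side -0.006 0.236 [254, 254, 254, 254, 254, 250, 230, 169, 123, 101, 97, 91, 77, 61, 53, 56, 70, 100, 141, 204, 241, 251, 255, 254, 254, 254, 254, 254, 255, 254]
side 0.006 0.236 [250, 248, 248, 246, 231, 218, 194, 153, 118, 100, 101, 92, 76, 60, 51, 52, 63, 82, 102, 136, 171, 199, 212, 224, 221, 224, 222, 217, 215, 213]
side 0 0.248 [221, 204, 184, 159, 129, 104, 102, 100, 89, 72, 58, 50, 55, 68, 87, 105, 125, 151, 169, 181, 183, 185, 184, 181, 174, 173, 174, 177, 178, 178]
[-45, -43, -41, -39, -37, -35, -33, -31, -29, -27, -25, -23, -21, -19, -17, -15, -13, -11, -9, -7, -5, -3, -1, 1, 3, 5, 7, 9, 11, 13]
```

>>> {"name": "play_rows", "arguments": {
  "increments": [0, 0, -0.2, 0, 0, 0, 0.2, 0, -0.2, 0, 0, 0, 0.2, 0, -0.2, 0, 0, 0]
}}

```text
time: 19.45
position: [0.5781, 0.0846, 0.2427]
eef_rot: [-0.192, 3.133, -0.0]
force: [1.6, 0.3, 0.1]
finger_gap: 0.099
```

```bash
python3 - <<'E'
from h import *
where()
E
```

```text
t 19.45 pos [0.5781 0.0846 0.2427] rack [-0.0379  0.1296  0.2427] yaw_y 97.03 tilt [ 0.0025 -0.0002] F [1.6 0.3 0.1] gap 0.09930576951557085 q [-0.05  0.1   1.74 -0.    1.31 -1.74]
```

Marker ridge sits at rack y ≈ -0.018 (both views). Slide left part → under keeper.

>>> {"name": "play_rows", "arguments": {
  "increments": [0, -0.4, 0, 0, 0, 0, 0, -1.2, 0, 0, 0, 0, 0, -2.4, 0, 0, 0, 0, 0, -3.6, 0, 0, 0, 0, 0, -4.8, 0, 0, 0, 0, 0, -6, 0, 0, 0, 0, 0, -7.2, 0, 0, 0, 0, 0, -7.2, 0, 0, 0, 0]
}}

```text
time: 20.45
position: [0.5867, 0.0109, 0.2426]
eef_rot: [-0.19, 3.135, -0.006]
force: [1.1, -2.6, 4.6]
finger_gap: 0.103
```

```bash
python3 - <<'E'
from h import *
where()
E
```

```text
t 20.45 pos [0.5867 0.0109 0.2426] rack [-0.0383  0.0554  0.2426] yaw_y 96.93 tilt [ 0.0013 -0.0037] F [ 1.1 -2.6  4.6] gap 0.10334218071439175 q [-0.17  0.1   1.73 -0.    1.31 -1.86]
```

>>> {"name": "play_rows", "arguments": {
  "increments": [0, -0.6, 0, 0, 0, 0, 0, -1.6, 0, 0, 0, 0, 0, -2.8, 0, 0, 0, 0, 0, -4, 0, 0, 0, 0, 0, -5.2, 0, 0, 0, 0, 0, -6.3, 0, 0, 0, 0, 0, -7, 0, 0, 0, 0, 0, -7.3, 0, 0, 0, 0, 0, -7.4, 0, 0, 0, 0, 0, -7.4, 0, 0, 0, 0, 0, -7.4, 0, 0, 0, 0]
}}

```text
time: 21.82
position: [0.5953, -0.0593, 0.2425]
eef_rot: [-0.194, 3.135, 0.003]
force: [-0.4, 5.4, 6.1]
finger_gap: 0.096
```

```bash
python3 - <<'E'
from h import *
where()
s=cam('side'); save(s,'c8.png',(290,140,390,260),5)
iS=lambda p:((p-[290,140])*5).round()
print('handle top pred',iS(proj(s,W(-.035,-.018,.261))),'ridge pred',iS(proj(s,W(-.01,-.018,.25))),iS(proj(s,W(.01,-.018,.25))))
E
```

```text
t 21.825 pos [ 0.5953 -0.0593  0.2425] rack [-0.0384 -0.0154  0.2425] yaw_y 97.09 tilt [0.0002 0.0017] F [-0.4  5.4  6.1] gap 0.09638772643920984 q [-0.29  0.13  1.7   0.    1.31 -1.98]
handle top pred [202. 269.] ridge pred [234. 258.] [259. 240.]
```

>>> {"name": "play_rows", "arguments": {
  "increments": [0, -0.1, 0, 0, 0, 0, 0, -0.2, 0, 0, 0, 0, 0, -0.25, 0, 0, 0, 0, 0, -0.25, 0, 0, 0, 0]
}}

```text
time: 22.38
position: [0.5956, -0.0617, 0.2425]
eef_rot: [-0.194, 3.135, 0.003]
force: [-0.1, 5.7, 5.5]
finger_gap: 0.099
```

```bash
python3 - <<'E'
from h import *
where()
E
```

```text
t 22.375 pos [ 0.5956 -0.0617  0.2425] rack [-0.0384 -0.0177  0.2425] yaw_y 97.09 tilt [0.0002 0.002 ] F [-0.1  5.7  5.5] gap 0.0987374258892526 q [-0.29  0.13  1.7   0.    1.31 -1.99]
```

>>> {"name": "play_rows", "arguments": {
  "increments": [0, 0, 0, 0, 0, 0, 0, 0, 0, 0, 0, 0, 0, 0, 0, 0, 0, 0, 0, 0, 0, 0, 0, 0, 0, 0, -2, 0, 0, 0, 0, 0, -5, 0, 0, 0, 0, 0, -8, 0, 0, 0, 0, 0, -11, 0, 0, 0, 0, 0, -11, 0, 0, 0],
  "hand": 4
}}

```text
time: 23.5
position: [0.5969, -0.0631, 0.3572]
eef_rot: [-0.192, 3.128, -0.005]
force: [-0.1, 0.9, 0.1]
finger_gap: 0.468
```

```bash
python3 - <<'E'
from h import *
where()
print(inc([.30,.42,.353],np.radians(97)))
E
```

```text
t 23.5 pos [ 0.5969 -0.0631  0.3572] rack [-0.0373 -0.0193  0.3572] yaw_y 97.04 tilt [ 0.0078 -0.0026] F [-0.1  0.9  0.1] gap 0.46768059304448234 q [-0.29  0.06  1.57 -0.    1.51 -1.99]
[ 2.355e+01  5.159e+01  6.000e-02 -2.000e-01  4.300e-01  4.000e-02]
```

>>> {"name": "play_rows", "arguments": {
  "increments": [2, 4.5, 0, 0, 0, 0, 4, 9, 0, 0, 0, 0, 6, 13.5, 0, 0, 0, 0, 8, 18, 0, 0, 0, 0, 10, 22.5, 0, 0, 0, 0, 12, 27, 0, 0, 0, 0, 14, 31.5, 0, 0, 0, 0, 16.5, 36, 0, 0, 0, 0, 18.5, 40.5, 0, 0, 0, 0, 20.5, 45, 0, 0, 0, 0, 22.5, 49.5, 0, 0, 0, 0, 23.5, 51.5, 0, 0, 0, 0, 23.5, 51.5, 0, 0, 0, 0, 23.5, 51.5, 0, 0, 0, 0]
}}

```text
time: 25.25
position: [0.2995, 0.419, 0.3517]
eef_rot: [0.192, -3.136, 0.002]
force: [-0.4, -1.0, -0.0]
finger_gap: 0.471
```

```bash
python3 - <<'E'
from h import *
where()
t=cam('top'); s=cam('side')
a=cv2.resize(t['pixels'][160:220,330:450,::-1],(800,400),interpolation=2)
b=cv2.resize(s['pixels'][160:250,310:430,::-1],(266,200),interpolation=2)
b2=cv2.resize(s['pixels'][170:230,310:370,::-1],(200,200),interpolation=2)
out=np.zeros((600,800,3),np.uint8); out[:400]=a; out[400:,:266]=b; out[400:,300:500]=b2
cv2.imwrite('pics/c9.png',out)
iT=lambda p:((p-[330,160])*800/120).round()
for y in(-.014,-.018,-.022): print(y,'handle',iT(proj(t,W(-.035,y,.261))),'cross',iT(proj(t,W(-.02,y,.216))),'ridge',iT(proj(t,W(-.01,y,.25))))
print('box handle',[iT(proj(t,W(-.035,y,.261))) for y in (-.181,-.185,-.189)])
E
```

```text
t 25.25 pos [0.2995 0.419  0.3517] rack [-0.2736  0.4955  0.3517] yaw_y 97.01 tilt [-0.0001 -0.0011] F [-0.4 -1.  -0. ] gap 0.4711846813287565 q [ 0.73 -0.15  1.78 -0.    1.51 -0.96]
-0.014 handle [ 71. 277.] cross [ 57. 252.] ridge [ 60. 209.]
-0.018 handle [ 83. 276.] cross [ 68. 251.] ridge [ 72. 208.]
-0.022 handle [ 95. 275.] cross [ 80. 250.] ridge [ 84. 207.]
box handle [array([564., 228.]), array([576., 227.]), array([588., 225.])]
```

View pics/c9.png

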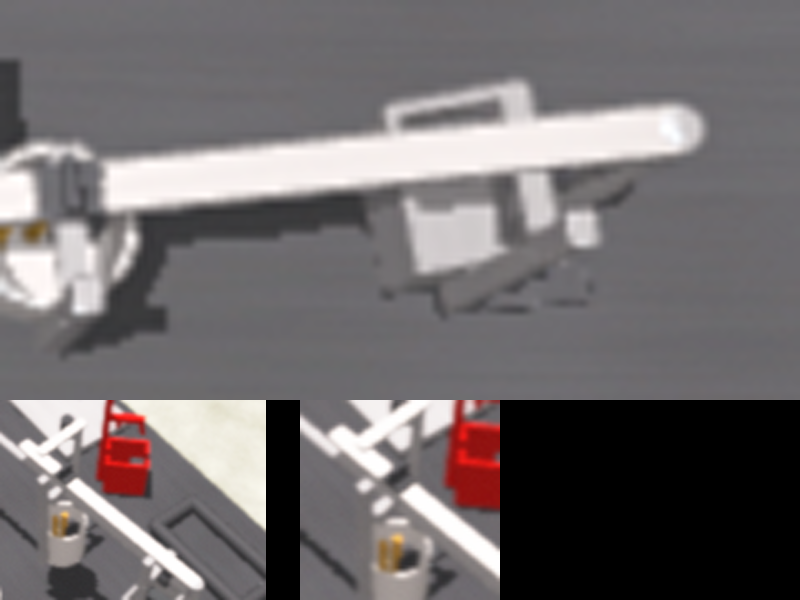

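The cup hangs with its handle top at (88,296) and crossbar at (73,250). The saddle spans (38–103), centre about (70,188). The box hanger's handle is at (582,229), which is y ≈ -0.187, at the stop. I'll run one numeric check of alignment, stillness and the surroundings.

```bash
python3 - <<'E'
from h import *
from scipy.ndimage import map_coordinates
t=cam('top');t2=cam('top')
print('motion',np.abs(t['pixels'].astype(int)-t2['pixels'])[150:290,220:450].max(), 'time',r.sense()['time'])
G=cv2.cvtColor(t['pixels'],7).astype(float)
ys=np.arange(-.040,.006,.002); print((ys*1000).round().astype(int).tolist())
def prof(n,x,z):
    q=np.array([proj(t,W(x,y,z)) for y in ys]); g=map_coordinates(G,[q[:,1],q[:,0]],order=1); print(n,g.round().astype(int).tolist())
prof('saddle',0,.236);prof('ridge',0,.25)
for x,z in((-.014,.217),(-.018,.218),(-.022,.218),(-.038,.26),(-.041,.26),(-.044,.26)): prof((x,z),x,z)
o=cv2.cvtColor(cv2.imread('pics/top0.png'),6); o=cv2.resize(o,(640,400),interpolation=cv2.INTER_AREA)
d=cv2.GaussianBlur(np.abs(G-o).astype(np.float32),(5,5),0)>25
n,_,st,_=cv2.connectedComponentsWithStats(d.astype(np.uint8)); print([tuple(x) for x in st[1:] if x[4]>12])
E
```

```text
motion 4 time 25.45
[-40, -38, -36, -34, -32, -30, -28, -26, -24, -22, -20, -18, -16, -14, -12, -10, -8, -6, -4, -2, 0, 2, 4]
saddle [243, 243, 244, 244, 237, 194, 134, 110, 95, 89, 100, 108, 95, 108, 111, 113, 138, 189, 238, 246, 246, 246, 245]
ridge [245, 246, 247, 247, 243, 213, 161, 118, 110, 105, 98, 105, 101, 102, 112, 112, 117, 159, 215, 242, 249, 248, 248]
(-0.014, 0.217) [176, 164, 130, 123, 134, 128, 97, 112, 160, 204, 217, 217, 210, 172, 133, 125, 136, 118, 117, 138, 154, 156, 139]
(-0.018, 0.218) [203, 210, 149, 122, 144, 153, 160, 182, 212, 217, 216, 216, 212, 197, 187, 195, 201, 204, 208, 214, 220, 223, 213]
(-0.022, 0.218) [135, 188, 205, 154, 141, 149, 173, 206, 241, 221, 216, 216, 211, 202, 200, 246, 249, 249, 248, 248, 248, 243, 216]
(-0.038, 0.26) [72, 60, 58, 57, 59, 68, 85, 108, 153, 202, 217, 217, 216, 191, 140, 177, 228, 246, 250, 246, 230, 216, 222]
(-0.041, 0.26) [89, 71, 60, 58, 58, 58, 58, 72, 125, 186, 216, 218, 219, 203, 126, 137, 176, 211, 236, 243, 231, 204, 166]
(-0.044, 0.26) [102, 87, 63, 59, 59, 59, 58, 66, 107, 165, 204, 210, 224, 221, 144, 114, 115, 128, 147, 152, 142, 137, 129]
[(np.int32(387), np.int32(172), np.int32(24), np.int32(8), np.int32(105)), (np.int32(329), np.int32(178), np.int32(25), np.int32(8), np.int32(135)), (np.int32(385), np.int32(185), np.int32(35), np.int32(17), np.int32(333)), (np.int32(324), np.int32(191), np.int32(36), np.int32(22), np.int32(419)), (np.int32(377), np.int32(247), np.int32(29), np.int32(29), np.int32(535)), (np.int32(0), np.int32(273), np.int32(315), np.int32(127), np.int32(16219)), (np.int32(317), np.int32(384), np.int32(19), np.int32(16), np.int32(148)), (np.int32(16), np.int32(396), np.int32(5), np.int32(4), np.int32(15))]
```

The upright is centred at -18.3 to -18.8 mm and the saddle at -18.0 mm. Nothing is moving and nothing else changed. Handing in.

```bash
python3 -c "
from plant import r; print(r.finish_job())"
```

```text
the job is handed in; nothing more can be done
None
```

The job is done and handed in at about 25.5 s of the 58 s allowed. I slid the box hanger along the rail to the right-hand end stop. I then turned the rod cup by about 128° so its upright faces the robot, hooked it over the open left part of the rail, slid it under the keeper bar to the marker, let go and moved the arm away.

**Last checks**
- **Alignment:** the cup's upright is centred at rack y ≈ -18.3 to -18.8 mm and the marker saddle at -18.0 mm, so they line up to within about 1 mm.
- **Box hanger:** the force on the tool rose at the stop. Tool and camera both put its plate at about -187 mm, where -185 mm was expected; I take the 2 mm as calibration error.
- **Stillness and surroundings:** two top pictures in a row showed no motion. A comparison with the first top picture showed changes only at the two hangers, the cup's old place, and the arm with its shadow.
- **Lean:** the cup's handle leans slightly toward the robot, about 6°. I take this as its natural balance, because the height at which it met the rail matched a fully seated hook.
- **Withdrawn reading:** midway I read the carried cup as tilted, but a check of its outline showed it was upright.

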